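# Seat a preamp module in the test cradle and lock it

## Robot

A 6-joint arm with a two-finger parallel gripper is mounted at the origin on the work surface. World frame = base frame: x ahead of the robot, y to its left, z up, the work surface at z = 0. Lengths are in m, angles in rad, forces in N, time in s.
With the tool pointing down it reaches from about 0.375 to 0.925 m from the base axis. Payload 5.7 kg.
Tool frame: the origin (TCP) lies on the front face of the gripper's body, between the roots of the fingers; the fingertips stand 80 mm ahead of it and the grasp point (between the pads) lies 61 mm ahead of it; y points along the fingers, x is the direction in which the jaws open and shut, and the axes are right-handed (so a half turn about y gives the same grasp; the last joint's range is limited). The gripper opens to 88 mm and grips with 3 to 60 N. Pads are 20 mm wide; open, the fingers measure 115 mm over their backs; the gripper's body (75 mm by 178 mm) begins 61 mm behind the grasp point.
Start: joints at [-1.215, 0.359, 1.51, -0, 1.272, -0.115], TCP at [0.272, -0.535, 0.303] pointing down, gripper open.
Joint ranges: [-2.97, 2.97], [-1.01, 2.36], [0.21, 2.38], [-0.96, 4.11], [0.2, 2.71], [-2.98, 2.98]. Speed limits (rad/s): [2.39, 2.39, 3.14, 3.14, 3.14, 3.14].

## Interface

Orientations are given as [roll, pitch, yaw] about the fixed x, y, z axes, in that order (R = Rz(yaw) Ry(pitch) Rx(roll)).
In Python, from bench import get_obs, vision, arm, nets gives the robot as it stands.
- The arm moves only by the tool arm_command, never from a script. Its arguments are lists of equal length, an entry for each row: "claw": the opening, from -1 (shut) to 1 (fully open); "travel": the shift along the tool's x, y, z in mm, a list of three; "twist": the turn, a rotation vector about the tool's x, y, z in rad, a list of three. In form: {"claw": [claw, ...], "travel": [[x, y, z], ...], "twist": [[ax, ay, az], ...]}. A call has 1 to 8 rows; each row is the pose to reach, as a shift and turn from the pose commanded when the call began, along the tool's axes at that moment; what a row does not reach only later rows make up. A row lasts 1/8 s, in which the tool goes at most 62.5 mm and 10.7 degrees, less where a joint would pass 70% of its speed; a pose out of reach is approached as far as the arm can. A call with a gripper value outside its range is refused whole. The fingers move at their own pace and stop on an object; the grip force is fixed at half the most. Time passes only in rows, so rows that repeat a pose let the fingers close. It gives the time, the measured TCP pose, the force and the opening at its end, in the units of the state.
- get_obs(): the state, without advancing time (a new reading comes with each control period).
- vision.grab_frame(name): name is "side" or "top" or "wrist"; returns a dict with "frame" (400x640x3 uint8, red, green, blue), "mtx" (3x3 intrinsics, pixels), "k1" (the pictures are not rectified: a ray, as slopes to the right and down, at radius r is drawn at 1 + k1 r^2 times it, then the intrinsics apply), "world_from_camera" (4x4, takes a point from camera to world coordinates). Camera axes: x right, y up, looking along -z (the intrinsics and any distortion apply to the point x, -y, -z); pixel columns grow to the right and rows downward; lengths in m; the calibration is good to about 2 mm. A picture is of the moment at which its call begins. There is no depth.
- arm.sign_off(): hands the job in, once; it reports no verdict.
Trained networks look in the newest picture that a camera, given by its name, has taken for a name from the list of things; names that differ only in an ending like _2 or _b are one class to them, and where a whole thing is asked for, a point or a joint stands for the part that bears it (a point fixed in the world has none). Each returns a list of dicts, best first, with "conf" (0 to 1); they miss things now and then, are a little off and sometimes report something else, mostly with a low value. They report only what shows in the picture. A call takes as long as a camera call.
- nets.recognise(thing, camera): "centre" ([x, y, z] in m, in world coordinates, good to about 4 mm: the middle of the surface that is visible of it).
- nets.regions_of(thing, camera): "pixels" (400x640 bool, what is visible of it).
- nets.landmark_of(thing, camera): "centre" ([x, y, z] in m, in world coordinates, good to about 4 mm: a listed point, or the origin of a listed thing).
The state is a dict: "time_s": time; "joint_pos": joint angles; "joint_vel": joint speeds; "joint_torque": joint torques, N m; "tool_pos": TCP position; "tcp_rot": TCP orientation; "force": force on the tool from outside, world axes, zero at the start; "torque": the same for the moment, N m; "grip_width": opening from 0.0 (shut) to 1.0 (fully open).
Only numpy, scipy, OpenCV 4.12 (cv2) and the standard library are available. Lean on these libraries where they do the work, as an engineer would, in place of code of your own. Each camera call takes 0.05 s, during which the arm holds its last target.

## Task

The open preamp module in the bench test cradle stands a little way out: push it by its front plate until it is fully home against the black connector block, then flip the locking lever beside it over its centre so that it snaps down across the module's front. Only push with the fingers, pinching and lifting nothing, and leave the loose things on the bench and on the cradle where they are.

Things in the scene. Friction and masses are not known exactly. Their poses are not given: they have to be found in the camera images.
- cradle: fixed test cradle, a dark plate 230 x 205 x 12 mm. Origin: on the bench; x = direction in which the module is pushed home, y = towards the lever's side, z up. In its frame (mm): plate x -130 to 100, y -120 to 85, top z 12; guide rails along x at y = +-46, tops z 30
- stop (a point): centre of the stop face of the black connector block, at (70, 0, 38) mm in the cradle's frame; the block is 100 wide, its top 58 mm above the bench; a seated module's rear touches this face
- module_front (a point): centre of the module's grey front plate, 26 mm above its underside. Module: loose open aluminium tray, 0.35 to 0.7 kg, 130 long x 80 wide x 52 mm high, sliding between the rails (friction a few N). Starts 25 to 45 mm short of home; home, this point is at (-60, 0, 38) mm in the cradle's frame. Site axes are the module's: x into it, z up
- latch_hinge (a point): centre of the lever's hinge, at (-74, 62, 35) mm in the cradle's frame, axis along the cradle's x; the steel cheeks beside it span x -96 to -52, y 52 to 76, tops 42 mm above the bench
- latch (a joint): lever angle, rad: 0 = open, leaning 30 degrees outward from the module; 0.52 = upright, dead centre; 1.88 = locked, lying across the module's front. A spring drives it to the end on whose side of dead centre it is; about 1.5 N at the knob moves it off the open end. If the module is not home the lever lands on it and cannot lock
- latch_knob (a point): centre of the black ball, 18 mm diameter, ending the lever's 10 mm round steel rod, 85 mm from the hinge axis. In the cradle's frame (mm): open (-74, 104, 109), upright (-74, 62, 120), locked (-74, -21, 53)
- valve: small glass vacuum tube, 22 mm wide, 56 mm tall, standing loose on the cradle's base plate on the side away from the lever; origin under its base
- knob_cap: loose black control knob, 30 mm wide, 18 mm tall, on the cradle's base plate on the side away from the lever; origin under its base
- driver: screwdriver with a black handle lying on the bench to the right; origin under it, its length along its x
- transformer: transformer with dark core and copper winding, 70 x 90 x 53 mm, loose on the bench; origin under its centre
- spray_can: spray can, 52 mm wide, 150 mm tall; origin under its base
- screw_tray: grey divided parts tray, 110 x 80 x 25 mm; origin under its centre
- mug: white mug, 80 mm wide, 90 mm tall; origin under its base

How it is judged:
On the way, in this order (a step that is already met when the one before it is completed fails the run):
1. the module is pushed fully home (within 4 mm of the connector block) with the lever still open (x of module_front in the frame of cradle above -0.064 m and value of joint latch below 0.35 rad), for 0.1 s.
2. the lever has snapped over into its locked position, with the module home (x of module_front in the frame of cradle above -0.064 m and value of joint latch above 1.75 rad), for 0.2 s.
At the end, for the whole second after the job is handed in: The module lies flat and still in the cradle within 4 mm of fully home, and the lever lies locked across its front (joint above 1.75 rad of 1.88) (all of step 2 and linear speed of module below 0.02 m/s and angle between module_front's own z axis and vertical below 0.05 rad and z of module_front in the frame of cradle below 0.043 m and contact force between module and cradle above 0.5 N); the robot touches nothing.
It fails at once if the module is lifted (its front more than 12 mm above its resting height) or tipped (z of module_front in the frame of cradle above 0.05 m or angle between module_front's own z axis and vertical above 0.2 rad).
It fails at once if a loose bystander (tube, knob, screwdriver, transformer, can, tray, mug) is moved more than 20 mm (distance of any of valve, knob_cap, driver, transformer, spray_can, screw_tray, mug from where it was at the start of the episode above 0.02 m).
It fails at once if the tube, the can or the mug is tipped over (angle between any of valve, spray_can, mug's own z axis and vertical above 0.5 rad).
It also fails if it takes over 38 s, if anything falls off the work surface, if the arm or the gripper's body presses on something with over 40 N, if the wrist force passes 120 N, or if a joint passes its speed limit or range.

## Working session

There is one attempt and no reset: what is moved stays moved. The work goes in short steps, Python scripts to look and compute and a tool call to move; the robot and the scene stay as the last step left them, time stands still between calls to the robot, and variables do not carry over. Pictures are saved under pics/ and viewed, and the job is handed in when it is done.

Besides the shell and the picture viewer there is one more tool, called by a JSON object that holds its "api" and its "payload", one argument or row to a line. arm_command: Moves the arm, as the interface text tells. Its arguments: {"type":"object","properties":{"claw":{"type":"array","items":{"type":"number"}},"travel":{"type":"array","items":{"type":"array","items":{"type":"number"}}},"twist":{"type":"array","items":{"type":"array","items":{"type":"number"}}}},"required":["claw","travel","twist"]}

```bash
mkdir -p pics
python3 - <<'E'
from bench import get_obs, vision, arm, nets
import cv2
s=get_obs();print(s)
for c in ("side","top"):
    f=vision.grab_frame(c);cv2.imwrite(f"pics/{c}0.png",f["frame"][:,:,::-1])
    print(c,f["mtx"].tolist(),f["k1"],f["world_from_camera"].tolist())
    for t in ["cradle","stop","module_front","latch_hinge","latch_knob","valve","knob_cap","driver","transformer","spray_can","screw_tray","mug"]:
        print(t,[( [round(float(v),4) for v in d["centre"]],round(d["conf"],2)) for d in nets.landmark_of(t,c)[:2]])
E
```

```text
{'time_s': 0.0, 'joint_pos': array([-1.21506446e+00,  3.59494766e-01,  1.51142215e+00, -2.09841585e-05,
        1.27247203e+00, -1.15057898e-01]), 'joint_vel': array([ 0.00196852, -0.00043268,  0.00233167,  0.00139953, -0.00054669,
        0.00201856]), 'joint_torque': array([ 2.01438546e-03, -5.15365577e+01, -2.70724869e+01,  6.76008943e-02,
        3.52049991e-02, -1.22599549e-04]), 'tool_pos': array([ 0.27197673, -0.53421581,  0.30181946]), 'tcp_rot': array([-1.57061002,  0.00178672, -1.1000002 ]), 'force': array([-0.17833191, -0.20275624,  0.09143709]), 'torque': array([0.00649028, 0.01705886, 0.03943804]), 'grip_width': 0.9995538483049412}
side [[490.76927649424385, 0.0, 324.5261397986938], [0.0, 490.76927649424385, 196.0793716277801], [0.0, 0.0, 1.0]] -0.05127216985390773 [[0.9771875066715443, 0.1560430817556053, -0.1440664202417203, 0.36204517563944216], [-0.21183806241710104, 0.7645101639992996, -0.6088093662659376, -0.8320904184366725], [0.01513975285197558, 0.6254396579830684, 0.7801256450762296, 1.1150252993938632], [0.0, 0.0, 0.0, 1.0]]
cradle [([0.5707, -0.1492, 0.0036],
[... 1036 characters left out ...]
[([0.5751, -0.1473, 0.0041], 0.59), ([0.6599, 0.3771, 0.0005], 0.31)]
stop []
module_front [([0.4798, -0.1857, 0.0361], 0.83)]
latch_hinge [([0.4788, -0.122, 0.0388], 0.66)]
latch_knob [([0.4617, -0.0838, 0.1053], 0.68), ([0.4768, -0.1193, 0.0386], 0.21)]
valve [([0.461, -0.0836, 0.1074], 0.45), ([0.6139, -0.2273, 0.0112], 0.39)]
knob_cap [([0.477, -0.1226, 0.036], 0.49), ([0.5436, -0.2592, 0.0121], 0.47)]
driver [([0.4533, -0.4163, 0.0016], 0.91)]
transformer [([0.6572, 0.3786, -0.0002], 0.73)]
spray_can [([0.5343, 0.381, -0.0008], 0.59), ([0.6302, -0.1171, 0.0363], 0.57)]
screw_tray [([0.6194, -0.4196, 0.0039], 0.61), ([0.6324, -0.1209, 0.0344], 0.41)]
mug [([0.417, 0.3949, -0.003], 0.78)]
```

View pictures.

View pics/side0.png

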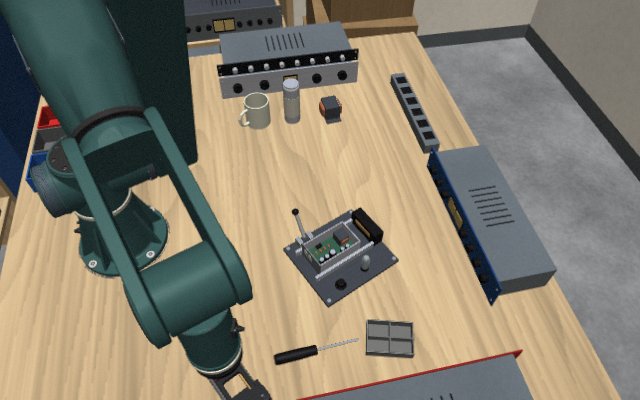

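View pics/top0.png

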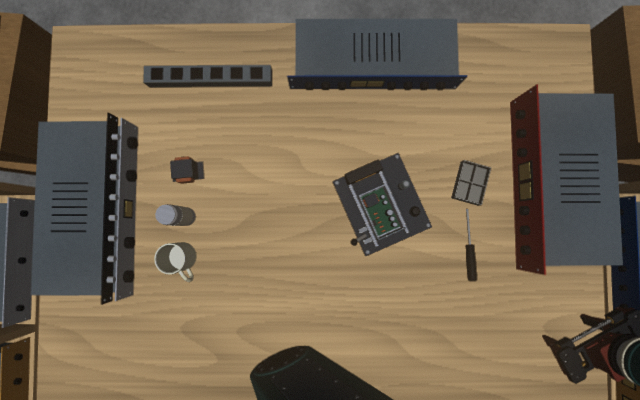

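```bash
cat > h.py <<'E'
import numpy as np, cv2
from bench import get_obs, vision, arm, nets
from scipy.spatial.transform import Rotation as R
def proj(f,P):
    P=np.atleast_2d(P);W=f["world_from_camera"];c=(P-W[:3,3])@W[:3,:3]
    x=c[:,0]/-c[:,2];y=-c[:,1]/-c[:,2];s=1+f["k1"]*(x*x+y*y)
    m=f["mtx"];return np.c_[m[0,0]*x*s+m[0,2],m[1,1]*y*s+m[1,2]]
def c2w(T,p):
    p=np.atleast_2d(p)/1000.;c,s=np.cos(T[2]),np.sin(T[2])
    return np.c_[T[0]+c*p[:,0]-s*p[:,1],T[1]+s*p[:,0]+c*p[:,1],p[:,2]]
E
python3 - <<'E'
from h import *
from scipy.optimize import least_squares
obs=[((0,0,0),(.5707,-.1492)),((0,0,0),(.5751,-.1473)),((70,0,38),(.634,-.1203)),((-74,62,35),(.4761,-.1233)),((-74,62,35),(.4788,-.122)),((-74,104,109),(.462,-.0846)),((-74,104,109),(.4617,-.0838))]
r=least_squares(lambda T:np.concatenate([c2w(T,a)[0,:2]-b for a,b in obs]),[.573,-.148,.43])
T=r.x;print(T,(r.fun*1000).round(1))
for c in("side","top"):
    f=vision.grab_frame(c);im=f["frame"][:,:,::-1].copy()
    for z,pts in((12,[(-130,-120),(100,-120),(100,85),(-130,85)]),(58,[(70,-50),(70,50)]),):
        q=proj(f,c2w(T,[(*p,z) for p in pts]))
        cv2.polylines(im,[np.round(q*8).astype(int)],True,(0,255,0),1,cv2.LINE_AA,3)
    for p in[(-74,62,120),(-74,104,109),(-74,62,35)]:
        q=proj(f,c2w(T,p))[0];cv2.circle(im,tuple(int(v) for v in q.round()),2,(0,0,255),-1)
    for x in(-100,):
        q=proj(f,c2w(T,[(x,-40,64),(x,40,64),(x+130,40,64),(x+130,-40,64)]))
        cv2.polylines(im,[np.round(q*8).astype(int)],True,(255,0,255),1,cv2.LINE_AA,3)
    im=im[130:400,150:640] if c=="side" else im[100:370,250:540]
    im=cv2.resize(im,None,fx=1.6 if c=="side" else 2.2,fy=1.6 if c=="side" else 2.2)
    cv2.imwrite(f"pics/{c}1.png",im)
E
```

```text
[ 0.57158186 -0.1485663   0.42446387] [ 0.9  0.6 -3.5 -1.3  1.4  0.6  2.5  0.8 -0.2 -0.5 -0.7  0.3 -0.4 -0.5]
```

View pics/side1.png

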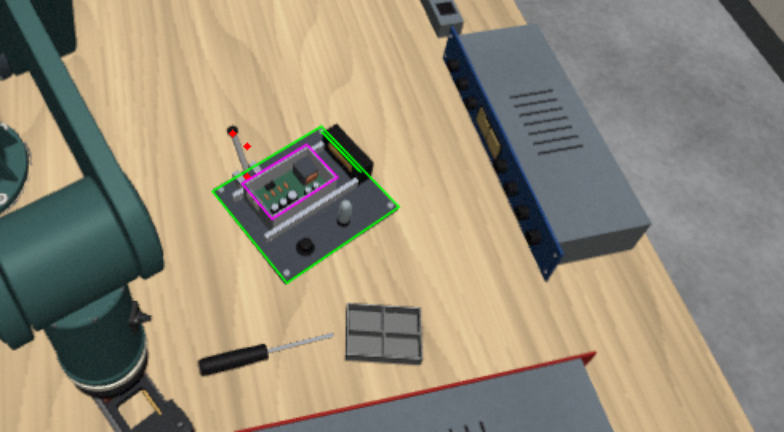

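View pics/top1.png

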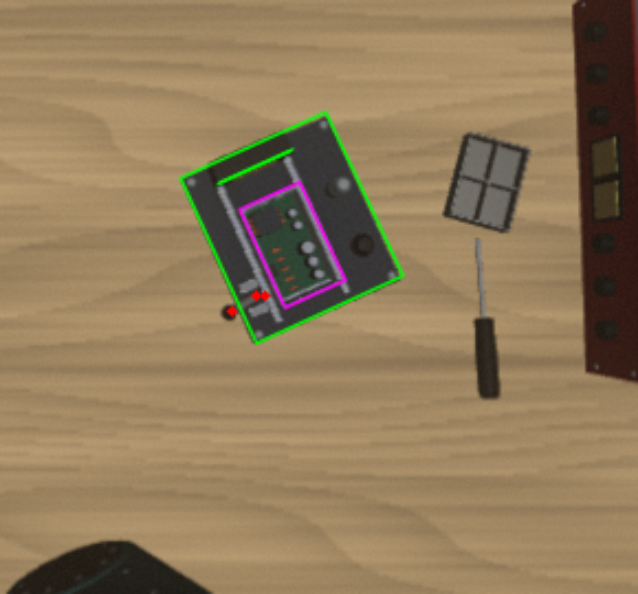

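{"api": "arm_command", "payload": {
  "claw": [-1,-1,-1,-1,-1,-1,-1,-1],
  "travel": [
    [-27,0,38],
    [-54,0,77],
    [-81,10,115],
    [-107,25,154],
    [-134,45,192],
    [-161,60,230],
    [-188,80,269],
    [-214,100,307]
  ],
  "twist": [
    [0,-0.18,0],
    [0,-0.36,0],
    [0,-0.54,0],
    [0,-0.72,0],
    [0,-0.9,0],
    [0,-1.08,0],
    [0,-1.26,0],
    [0,-1.44,0]
  ]
}}

```text
time_s: 2.4
tool_pos: [0.4495, -0.2035, 0.2024]
tcp_rot: [-1.572, -0.001, 0.346]
force: [-0.2, -1.1, 0.3]
grip_width: 0.133
```

```bash
cat >> h.py <<'E'
T0=np.array([0.57158,-0.14857,0.42446])
def plan(target_mm, yaw=T0[2], T=T0):
    """tool-axis travel (mm) and twist to reach TCP target in cradle mm, pointing down, jaw axis along cradle yaw"""
    s=get_obs();A=R.from_euler("xyz",s["tcp_rot"]);p=s["tool_pos"]
    c,sn=np.cos(T[2]),np.sin(T[2]);d=p[:2]-T[:2]
    print("t",round(s["time_s"],2),"cradle tcp",(1000*np.array([c*d[0]+sn*d[1],-sn*d[0]+c*d[1],p[2]])).round(1),"rot",s["tcp_rot"].round(3),"F",s["force"].round(1),"w",round(s["grip_width"],2),"j6",s["joint_pos"].round(2))
    g=c2w(T,target_mm)[0]
    print("travel",(A.inv().apply(g-p)*1000).round(1),"twist",(A.inv()*R.from_euler("xyz",[-np.pi/2,0,yaw])).as_rotvec().round(4))
E
python3 -c "
from h import *
plan((-135,0,102))"
```

```text
t 2.4 cradle tcp [-1.339e+02  2.000e-01  2.024e+02] rot [-1.572e+00 -1.000e-03  3.460e-01] F [-0.2 -1.1  0.3] w 0.13 j6 [-0.57  0.33  1.85  0.    0.96 -0.91]
travel [ -1.2 100.4  -0.3] twist [ 0.0007 -0.0786  0.0006]
```

{"api": "arm_command", "payload": {
  "claw": [-1,-1,-1,-1,-1],
  "travel": [
    [-1,25,0],
    [-1,60,0],
    [-1,90,0],
    [-1,100,0],
    [-1,100,0]
  ],
  "twist": [
    [0,-0.084,0],
    [0,-0.084,0],
    [0,-0.084,0],
    [0,-0.084,0],
    [0,-0.084,0]
  ]
}}

```text
time_s: 3.02
tool_pos: [0.4477, -0.2051, 0.1025]
tcp_rot: [-1.57, 0.0, 0.424]
force: [-0.4, 0.5, 0.5]
grip_width: 0.004
```

Run:
```python
from h import *
plan((-85,0,102))
for c in("side","top"):
    f=vision.grab_frame(c);im=f["frame"][:,:,::-1]
    im=im[180:330,230:430] if c=="side" else im[120:270,300:500]
    cv2.imwrite(f"pics/{c}2.png",cv2.resize(im,None,fx=4,fy=4))
```

```text
t 3.02 cradle tcp [-136.2   -0.5  102.5] rot [-1.57   0.     0.424] F [-0.4  0.5  0.5] w 0.0 j6 [-0.57  0.49  1.94  0.    0.71 -0.99]
travel [51.2  0.5  0.5] twist [-0.0008 -0.0006 -0.0005]
```

View pics/side2.png

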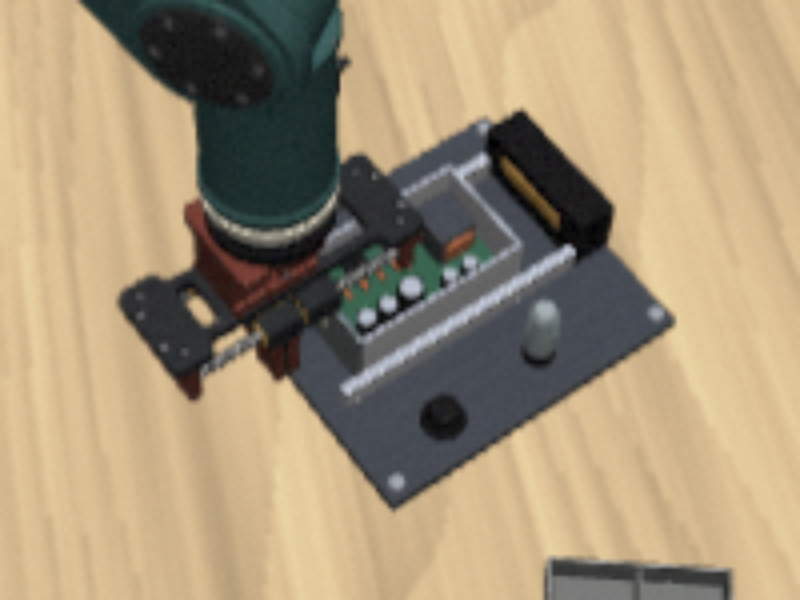

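View pics/top2.png

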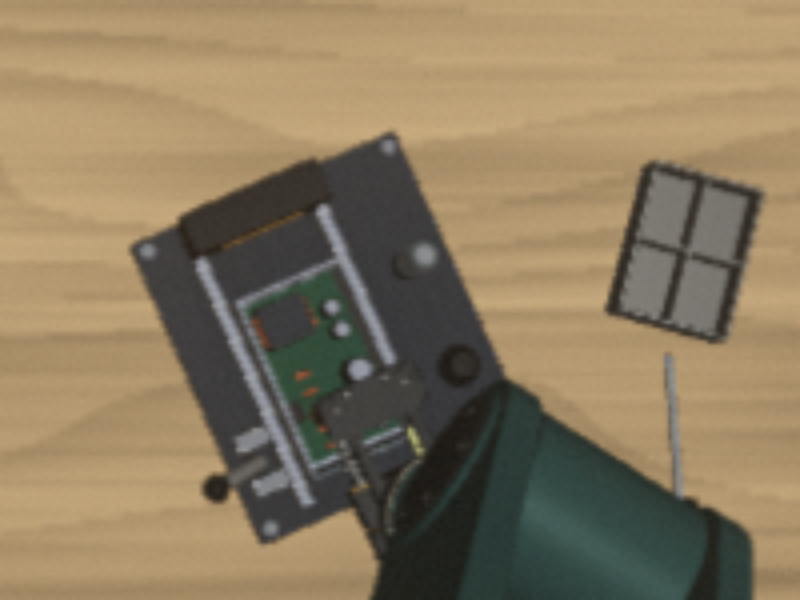

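Run:
```python
from h import *
f=vision.grab_frame("side")
for p in [(-220,-5,102),(-220,-5,80),(-220,-30,102),(-136,-10,22),(-136,-10,102),(-52,-5,102),(-52,-5,80)]:
    q=proj(f,c2w(T0,p))[0];print(p,((q-[230,180])*4).round())
```

```text
(-220, -5, 102) [158. 374.]
(-220, -5, 80) [161. 393.]
(-220, -30, 102) [181. 405.]
(-136, -10, 22) [284. 375.]
(-136, -10, 102) [281. 308.]
(-52, -5, 102) [388. 234.]
(-52, -5, 80) [387. 254.]
```

{"api": "arm_command", "payload": {
  "claw": [-1,-1,-1,-1,-1,-1,-1,-1],
  "travel": [
    [10,0,0],
    [16,0,0],
    [22,0,0],
    [28,0,0],
    [34,0,0],
    [40,0,0],
    [46,0,0],
    [52,0,0]
  ],
  "twist": [
    [0,0,0],
    [0,0,0],
    [0,0,0],
    [0,0,0],
    [0,0,0],
    [0,0,0],
    [0,0,0],
    [0,0,0]
  ]
}}

```text
time_s: 4.18
tool_pos: [0.4939, -0.1836, 0.1027]
tcp_rot: [-1.569, 0.003, 0.425]
force: [-6.9, -2.8, 6.7]
grip_width: 0.009
```

Run:
```python
from h import *
plan((-73.5,0,102))
for c in("side","top"):
    f=vision.grab_frame(c);im=f["frame"][:,:,::-1]
    print([(np.round((np.array(d["centre"]))*1e3),d["conf"]) for d in nets.landmark_of("module_front",c)[:1]])
    im=im[180:330,230:430] if c=="side" else im[120:270,300:500]
    cv2.imwrite(f"pics/{c}3.png",cv2.resize(im,None,fx=4,fy=4))
```

```text
t 4.17 cradle tcp [-8.520e+01  1.000e-01  1.027e+02] rot [-1.569  0.003  0.425] F [-6.9 -2.8  6.7] w 0.01 j6 [-0.49  0.52  1.86 -0.    0.76 -0.91]
travel [11.7  0.7 -0.1] twist [-0.0014  0.0003 -0.0028]
[(array([ 504., -178.,   38.]), 0.84)]
[(array([ 503., -175.,   40.]), 0.56)]
```

View pics/side3.png

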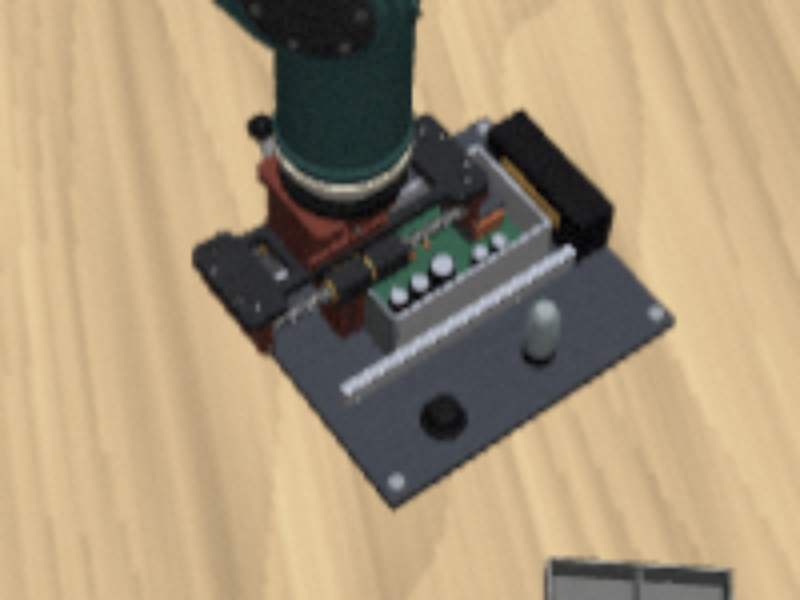

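{"api": "arm_command", "payload": {
  "claw": [-1,-1,-1,-1],
  "travel": [
    [3,0,0],
    [6,0,0],
    [8,0,0],
    [10,0,0]
  ],
  "twist": [
    [0,0,0],
    [0,0,0],
    [0,0,0],
    [0,0,0]
  ]
}}

```text
time_s: 4.88
tool_pos: [0.5032, -0.1796, 0.1026]
tcp_rot: [-1.57, 0.002, 0.424]
force: [-5.8, -2.6, 5.5]
grip_width: -0.0
```

{"api": "arm_command", "payload": {
  "claw": [-1,-1],
  "travel": [
    [1.5,0,0],
    [2.5,0,0]
  ],
  "twist": [
    [0,0,0],
    [0,0,0]
  ]
}}

```text
time_s: 5.12
tool_pos: [0.5055, -0.1786, 0.1026]
tcp_rot: [-1.57, 0.002, 0.424]
force: [-8.3, -4.8, 6.7]
grip_width: 0.001
```

{"api": "arm_command", "payload": {
  "claw": [-1,-1],
  "travel": [
    [1,0,0],
    [2,0,0]
  ],
  "twist": [
    [0,0,0],
    [0,0,0]
  ]
}}

```text
time_s: 5.38
tool_pos: [0.5057, -0.1783, 0.1026]
tcp_rot: [-1.569, 0.005, 0.425]
force: [-13.7, -9.6, 11.1]
grip_width: 0.006
```

Run:
```python
from h import *
plan((-73.5,0,102))
for c in("side","top"):
    f=vision.grab_frame(c);im=f["frame"][:,:,::-1]
    print([(np.round((np.array(d["centre"]))*1e3),d["conf"]) for d in nets.landmark_of("module_front",c)[:1]])
    im=im[180:330,230:430] if c=="side" else im[120:270,300:500]
    cv2.imwrite(f"pics/{c}4.png",cv2.resize(im,None,fx=4,fy=4))
```

```text
t 5.38 cradle tcp [-72.3  -0.  102.6] rot [-1.569  0.005  0.425] F [-13.7  -9.6  11.1] w 0.01 j6 [-0.47  0.53  1.84 -0.    0.78 -0.89]
travel [-1.2  0.6  0. ] twist [-0.0015  0.001  -0.0051]
[(array([ 517., -173.,   36.]), 0.64)]
[(array([ 515., -170.,   37.]), 0.81)]
```

View pics/side4.png

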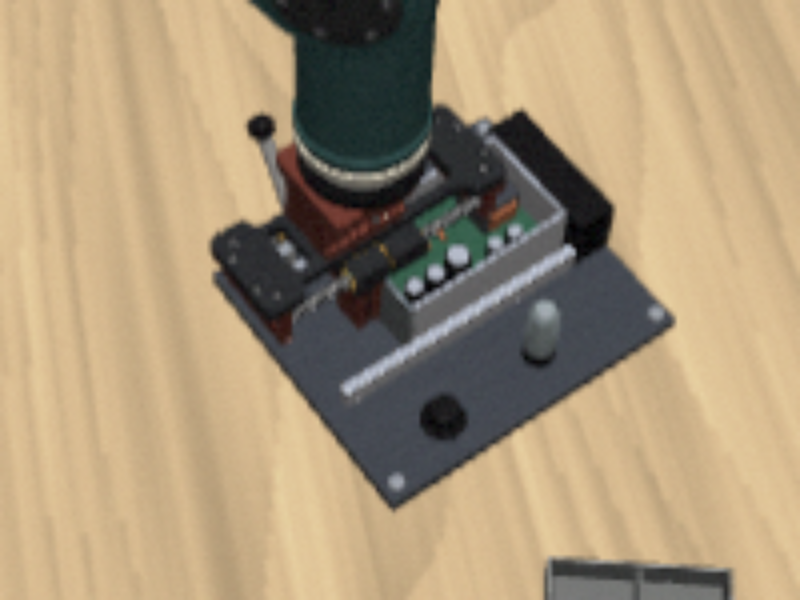

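View pics/top4.png

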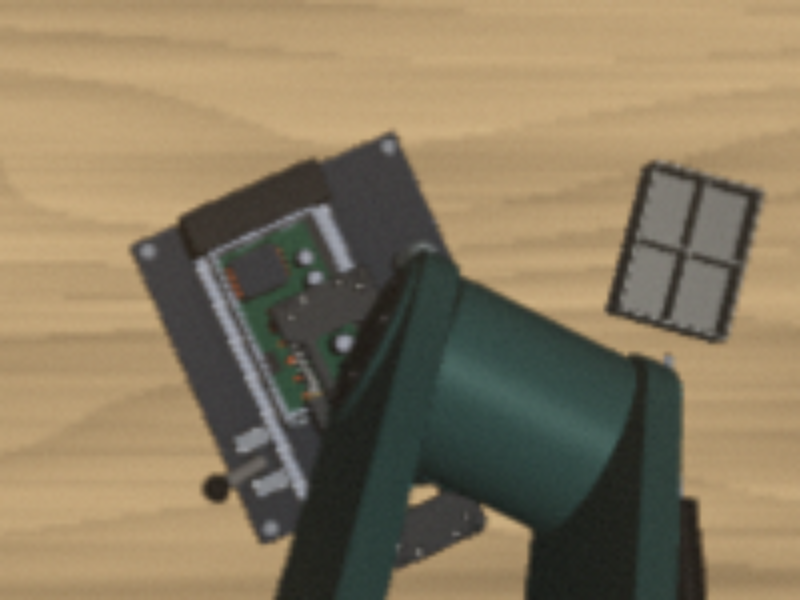

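{"api": "arm_command", "payload": {
  "claw": [-1,-1,-1],
  "travel": [
    [1,0,0],
    [2,0,0],
    [2,0,0]
  ],
  "twist": [
    [0,0,0],
    [0,0,0],
    [0,0,0]
  ]
}}

```text
time_s: 5.95
tool_pos: [0.5059, -0.1779, 0.1026]
tcp_rot: [-1.568, 0.008, 0.426]
force: [-17.6, -11.2, 13.8]
grip_width: 0.004
```

{"api": "arm_command", "payload": {
  "claw": [-1,-1,-1,-1,-1,-1,-1,-1],
  "travel": [
    [-15,0,0],
    [-40,0,0],
    [-45,-30,0],
    [-45,-80,0],
    [-45,-130,0],
    [-40,-150,20],
    [-25,-150,70],
    [-8,-150,120]
  ],
  "twist": [
    [0,0,0],
    [0,0,0],
    [0,0,0],
    [0,0,0],
    [0,0,0],
    [0,0,0],
    [0,0,0],
    [0,0,0]
  ]
}}

```text
time_s: 6.95
tool_pos: [0.4538, -0.0698, 0.2531]
tcp_rot: [-1.571, -0.002, 0.422]
force: [1.1, -0.1, -0.4]
grip_width: 0.005
```

Run:
```python
from h import *
plan((-74,142,175))
for c in("side","top"):
    f=vision.grab_frame(c);im=f["frame"][:,:,::-1]
    for t in("module_front","latch_knob"):
      for d in nets.landmark_of(t,c)[:1]:
        v=np.array(d["centre"]);e=v[:2]-T0[:2];C,S=np.cos(T0[2]),np.sin(T0[2]);print(c,t,np.round(1e3*np.array([C*e[0]+S*e[1],-S*e[0]+C*e[1],v[2]])),round(d["conf"],2))
    im=im[160:330,230:430] if c=="side" else im[120:270,300:500]
    cv2.imwrite(f"pics/{c}5.png",cv2.resize(im,None,fx=3.5,fy=3.5))
```

```text
t 6.95 cradle tcp [-74.9 120.3 253.1] rot [-1.571 -0.002  0.422] F [ 1.1 -0.1 -0.4] w 0.0 j6 [-0.3   0.21  1.87  0.    1.06 -0.73]
travel [ 0.6 78.1 21.8] twist [ 0.0007 -0.0023  0.0025]
side module_front [-62.  -1.  39.] 0.64
side latch_knob [-71. 106. 109.] 0.69
top module_front [-60.   2.  34.] 0.95
top latch_knob [-60.   4.  37.] 0.34
```

View pics/side5.png

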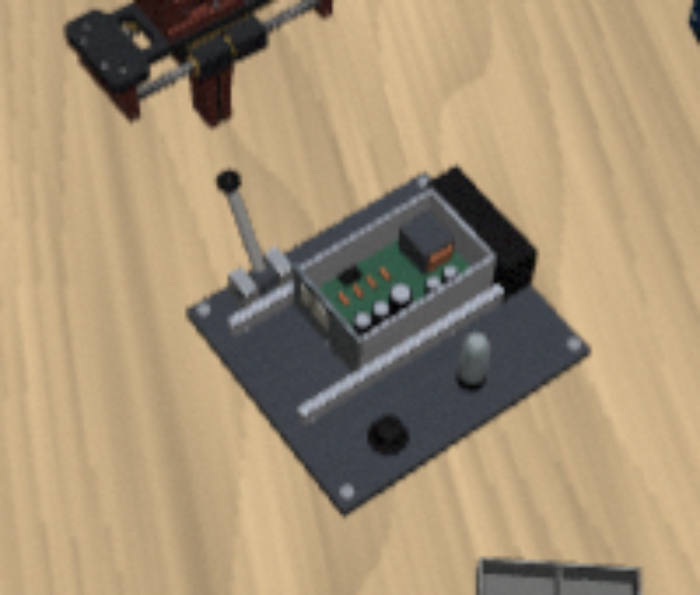

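View pics/top5.png

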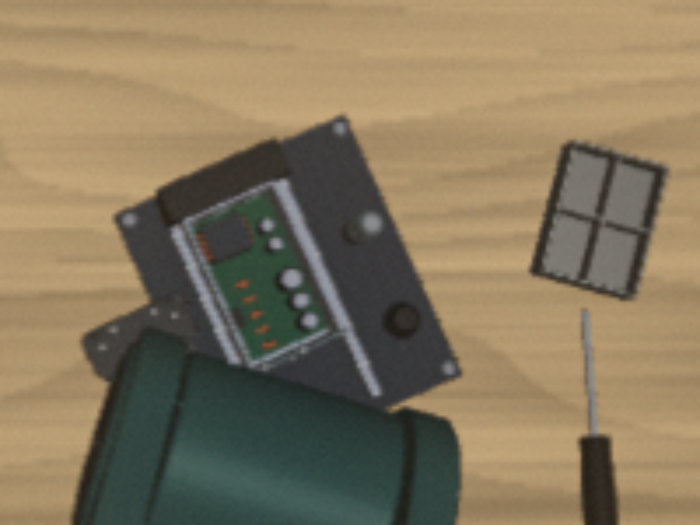

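{"api": "arm_command", "payload": {
  "claw": [-1,-1,-1,-1,-1],
  "travel": [
    [1,0,22],
    [1,20,22],
    [1,50,22],
    [1,78,22],
    [1,78,22]
  ],
  "twist": [
    [0,0,0],
    [0,0,0],
    [0,0,0],
    [0,0,0],
    [0,0,0]
  ]
}}

```text
time_s: 7.88
tool_pos: [0.4445, -0.0512, 0.1731]
tcp_rot: [-1.568, 0.003, 0.422]
force: [-0.5, -0.5, 0.5]
grip_width: 0.01
```

{"api": "arm_command", "payload": {
  "claw": [-1,-1,-1,-1,-1,-1,-1,-1],
  "travel": [
    [0,0,-8],
    [0,0,-16],
    [0,0,-24],
    [0,0,-32],
    [0,0,-40],
    [0,0,-48],
    [0,0,-54],
    [0,0,-60]
  ],
  "twist": [
    [0,0,0],
    [0,0,0],
    [0,0,0],
    [0,0,0],
    [0,0,0],
    [0,0,0],
    [0,0,0],
    [0,0,0]
  ]
}}

```text
time_s: 8.88
tool_pos: [0.4702, -0.1055, 0.1746]
tcp_rot: [-1.571, 0.0, 0.424]
force: [-0.5, 0.4, -1.1]
grip_width: 0.008
```

Run:
```python
from h import *
plan((-74,60,175))
for c in("side",):
    f=vision.grab_frame(c);im=f["frame"][:,:,::-1]
    im=im[160:330,230:430]
    cv2.imwrite(f"pics/{c}6.png",cv2.resize(im,None,fx=3.5,fy=3.5))
```

```text
t 8.88 cradle tcp [-74.6  81.  174.6] rot [-1.571  0.     0.424] F [-0.5  0.4 -1.1] w 0.01 j6 [-0.36  0.36  1.9  -0.    0.88 -0.79]
travel [  0.6  -0.4 -21. ] twist [ 0.     -0.0005 -0.0001]
```

View pics/side6.png

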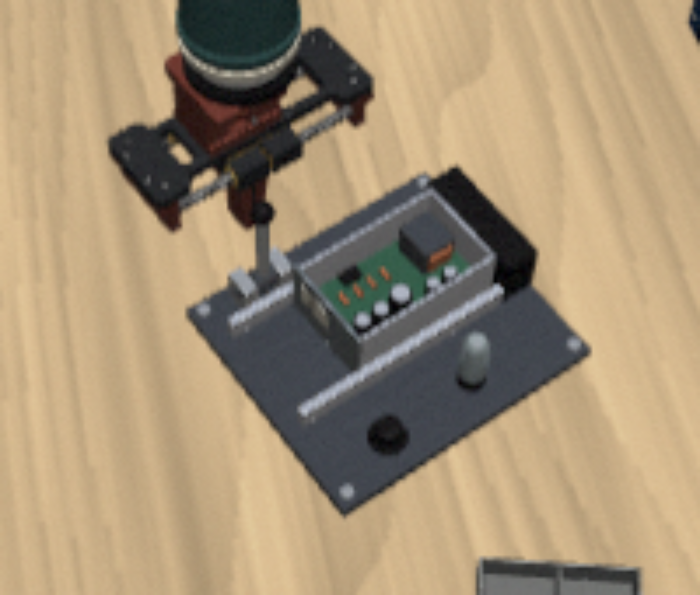

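Lever is near upright (knob at about px 262,212), module still home. Continue past centre.

{"api": "arm_command", "payload": {
  "claw": [-1,-1,-1,-1,-1,-1,-1,-1],
  "travel": [
    [0,0,-6],
    [0,0,-12],
    [0,0,-18],
    [0,0,-24],
    [0,0,-30],
    [0,0,-30],
    [0,0,-30],
    [0,0,-30]
  ],
  "twist": [
    [0,0,0],
    [0,0,0],
    [0,0,0],
    [0,0,0],
    [0,0,0],
    [0,0,0],
    [0,0,0],
    [0,0,0]
  ]
}}

```text
time_s: 9.93
tool_pos: [0.4822, -0.1321, 0.1746]
tcp_rot: [-1.57, 0.0, 0.424]
force: [-0.3, -0.5, 1.2]
grip_width: 0.004
```

Run:
```python
from h import *
plan((-74,60,175))
for c in("side",):
    f=vision.grab_frame(c);im=f["frame"][:,:,::-1]
    im=im[160:330,230:430]
    cv2.imwrite(f"pics/{c}7.png",cv2.resize(im,None,fx=3.5,fy=3.5))
```

```text
t 9.93 cradle tcp [-74.7  51.8 174.6] rot [-1.57   0.     0.424] F [-0.3 -0.5  1.2] w 0.0 j6 [-0.41  0.38  1.86  0.    0.9  -0.83]
travel [ 0.7 -0.4  8.2] twist [-0.0004 -0.0003 -0.0002]
```

View pics/side7.png

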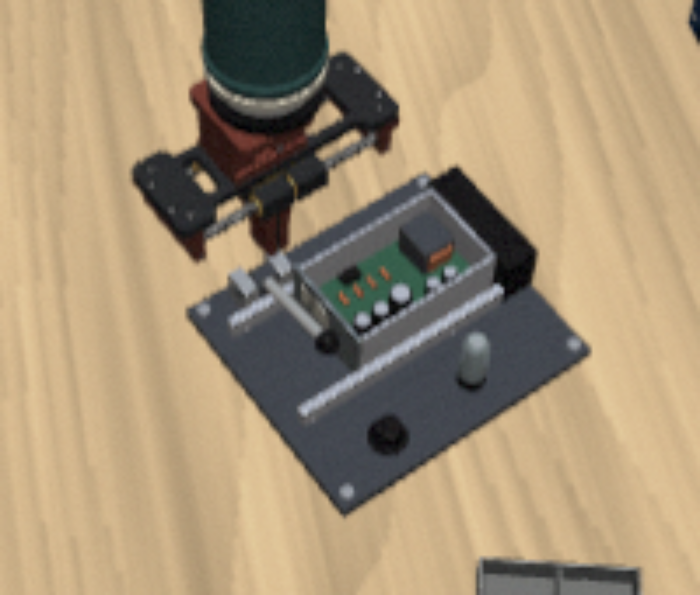

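The lever has snapped across the front, with the knob at about (327,342). I'll retreat up and verify.

{"api": "arm_command", "payload": {
  "claw": [-1,-1,-1,-1,-1,-1],
  "travel": [
    [0,-30,0],
    [0,-80,0],
    [0,-120,20],
    [0,-130,60],
    [0,-130,100],
    [0,-130,100]
  ],
  "twist": [
    [0,0,0],
    [0,0,0],
    [0,0,0],
    [0,0,0],
    [0,0,0],
    [0,0,0]
  ]
}}

```text
time_s: 10.72
tool_pos: [0.4396, -0.0393, 0.3047]
tcp_rot: [-1.57, 0.0, 0.427]
force: [-0.0, 0.4, -0.4]
grip_width: 0.005
```

Run:
```python
from h import *
plan((-74,60,175))
for c in("side","top"):
    f=vision.grab_frame(c);im=f["frame"][:,:,::-1].copy()
    for p in [(-74,-21,53),(-60,-40,64),(-60,40,64)]:
        q=proj(f,c2w(T0,p))[0].round().astype(int);print(p,q);im[q[1],q[0]]=(0,0,255)
    for t in("module_front","latch_knob","valve","knob_cap","driver"):
      for d in nets.landmark_of(t,c)[:1]:
        v=np.array(d["centre"]);e=v[:2]-T0[:2];C,S=np.cos(T0[2]),np.sin(T0[2]);print(c,t,v.round(4),np.round(1e3*np.array([C*e[0]+S*e[1],-S*e[0]+C*e[1],v[2]])),round(d["conf"],2))
    im=im[160:330,230:430] if c=="side" else im[120:270,300:500]
    cv2.imwrite(f"pics/{c}8.png",cv2.resize(im,None,fx=3.5,fy=3.5,interpolation=cv2.INTER_NEAREST))
```

```text
t 10.72 cradle tcp [-75.3 154.  304.7] rot [-1.57   0.     0.427] F [-0.   0.4 -0.4] w 0.0 j6 [-0.25  0.13  1.83  0.    1.19 -0.67]
travel [  1.2 129.7 -94.1] twist [-0.001   0.0023 -0.0005]
(-74, -21, 53) [323 258]
(-60, -40, 64) [332 258]
(-60, 40, 64) [314 237]
side module_front [ 0.5693 -0.1517  0.0017] [-3. -2.  2.] 0.7
side latch_knob [ 0.5146 -0.2008  0.0538] [-73. -24.  54.] 0.68
side valve [ 0.612  -0.2269  0.0092] [  5. -88.   9.] 0.44
side knob_cap [ 0.5418 -0.2625  0.0147] [-74. -92.  15.] 0.69
side driver [ 4.507e-01 -4.126e-01  2.000e-04] [-219. -191.    0.] 0.84
(-74, -21, 53) [395 221]
(-60, -40, 64) [400 213]
(-60, 40, 64) [373 226]
top module_front [ 0.5147 -0.1697  0.0408] [-61.   4.  41.] 0.69
top latch_knob [ 0.5111 -0.196   0.0503] [-75. -18.  50.] 0.74
top valve [ 0.6157 -0.2267  0.016 ] [  8. -89.  16.] 0.41
top knob_cap [ 0.5421 -0.2588  0.0128] [-72. -88.  13.] 0.62
top driver [ 0.4544 -0.4122 -0.0006] [-215. -192.   -1.] 0.96
```

View pics/side8.png

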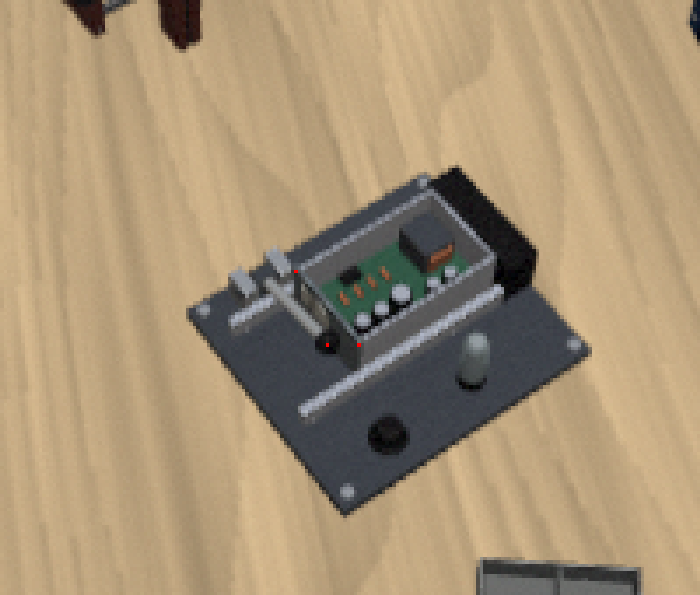

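The red markers for the expected home and locked positions land on the module's front corners and on the knob. Handing in.

```bash
python3 -c "
from h import *
print(arm.sign_off())"
```

```text
the job is handed in; nothing more can be done
None
```

The module is pushed home against the connector block and the lever is locked across its front. I handed the job in at about 11 s; the hand-in reports no verdict.

- **Push:** I pushed the front plate with closed fingers, about 40 mm, until it stopped moving and the horizontal force rose to about 21 N. The lever was still open at that point. Afterwards both cameras put the front at x of about -60 to -62 mm, where home is -60 mm.
- **Lever:** I pushed the knob inward past upright and the lever snapped over. The knob measured (-73, -24, 54) mm in the side view and (-75, -18, 50) mm in the top view, against (-74, -21, 53) mm when locked.
- **Bystanders:** The tube, knob cap and screwdriver read within a few mm of their starting positions. I did not re-measure the transformer, can, tray and mug, but the arm stayed clear of them.
- **Arm:** It was well clear of everything at hand-in, with about 0 N on the tool.
- **One check disagreed:** In the last side view the network placed module_front at (-3, -2, 2) mm, which is the cradle's origin, so I took it as a misdetection. The top view gave -61 mm, and the expected front corners lined up with the module in the side picture.

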